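# Prop a clamped bracket's free head with a wedge jack before drilling

### The job

The aluminium bracket clamped in the drill vice is to be drilled at the punch mark in the middle of its free head, which sticks out springy and unsupported. Slide the low wedge jack in along the bench under the head, square to the bracket, from the side where the vice's screw handle is and without touching the bracket, until the jack stands under the punch mark. Then push the jack's thumb plate in until its pad presses up snugly under the head with about 8 N (5 to 11 N, so that it bears firmly but is not bent up), and leave it standing there, leaving the other things on the bench alone.

Things in the scene. Friction and masses are not known exactly. Their poses are not given: they have to be found in the camera images.
- vice: Small blue drill vice, 214 x 75 x 58 mm, fixed; origin under its middle at bench height. +x runs along its screw from the T-handle (-x, robot's side) to the fixed jaw, z up. Its jaws hold an aluminium bracket at a height that differs each time and is not measured: a shank 16.5 mm wide sticks out to the vice's -y and ends in a flat level head with a punch mark and scribed cross in its middle.
- head_spot (a point): Point on the bench (z = 0) plumb under the punch mark; axes as the vice's; 69.5 mm to +x and 120 mm to -y of the vice's origin. The head reaches 32 mm either way in x, 35 mm in y, is 4 mm thick, its underside 35.5 to 44.5 mm above the bench (not measured). It springs up about 1 mm per 20 N.
- jack: Loose steel wedge jack, 0.72 kg (may differ by a quarter): dark channel 142 mm long (x), 40 mm wide (y), cheeks 26 mm high; in it a bright wedge slides up a ramp. Origin: underside, midline, 50 mm from the inner end (+x, which goes under the bracket). The wedge's level top, 28 mm wide, bears under the bracket; drawn back it is 32 to 33 mm high. The jack drags on the bench with 3 to 6 N.
- jack_nose (a point): Middle of the jack's inner end face, 13 mm up. Jack in place: its x along the vice's x (square within about 5 degrees), the punch mark over its midline within about 8 mm, and this end face 33 mm past head_spot towards vice +x, give or take 10 mm.
- jack_base (a point): Where the jack's channel can be gripped across its 40 mm width: on the midline, 13 mm up (half the cheeks' height), 45 mm from the jack's origin towards its outer end; axes as the jack's, x towards the inner end. In place, head_spot lies 62 mm from here along x.
- thumb_plate (a point): Middle of the outer face of the wedge's upright thumb plate (28 mm wide, 7 thick, 11 mm up and down from here), to be pushed towards jack +x; drawn back, it is 43 mm above the bench. The wedge rises 1 mm per 4 mm, at most 14.5 mm, and stays where left, also loaded. Push needed: 1.5 N free, then 0.9 to 1.2 N more per newton that the top presses up, if the pusher rises with the wedge (about 1.5 if kept level: it rubs).
- tape_measure: Yellow and black tape measure, 41 x 85 x 66 mm, loose bystander; origin under its middle.
- calliper: Steel calliper, 71 x 200 x 10 mm, lying flat, loose bystander; origin under its middle.
- block_1: Wooden offcut, 45 x 50 x 28 mm, loose bystander; origin under its middle.
There are look-alikes about, which are no part of the job. What is shaped like the jack but orange is not meant.

How it is judged:
By the outcome, as a careful person would: the job done as asked, in the order asked, and still so for the second after the job is handed in, with the robot touching nothing.
It also fails if it takes over 58 s, if anything falls off the work surface, if the arm or the gripper's body presses on something with over 40 N, if the wrist force passes 120 N, or if a joint passes its speed limit or range.

### The arm

A 6-joint arm with a two-finger parallel gripper is mounted at the origin on a cart in front of the work surface, level with it; the furniture and walls round the work are solid. World frame = base frame: x ahead of the robot, y to its left, z up, the work surface at z = 0. Lengths are in m, angles in rad, forces in N, time in s.
With the tool pointing down it reaches from about 0.35 to 1 m from the base axis. Payload 7.1 kg.
Tool frame: the origin (TCP) lies at the very end of the fingers, on their centre line; the grasp point (between the pads) lies 19 mm behind it (arm.hold_point_z is the distance from the TCP to the grasp point, in m); z points along the fingers, y is the line along which they close (so a half turn about z gives the same grasp; the last joint's range is limited). The gripper opens to 85 mm and grips with 20 to 120 N. Pads are 22 mm wide; open, the fingers measure 114 mm over their backs; the gripper's body (76 mm by 85 mm) begins 54 mm behind the grasp point. The pads swing forward as they close: fully open they stand 13 mm farther back than shut.
Start: joints at [1.328, 0.423, 1.63, -0, 1.089, -0.019], TCP at [0.139, 0.609, 0.231] pointing down, gripper open.
Joint ranges: [-3, 3], [-0.9, 2.11], [0.09, 2.58], [-1.31, 4.45], [0.11, 2.69], [-2.54, 2.54]. Speed limits (rad/s): [2.39, 2.39, 3.01, 3.14, 3.14, 3.14].

### API

Orientations are given as a unit quaternion [x, y, z, w].
In Python, from rig import arm gives the robot as it stands. Calls block until the motion is done:
- arm.reach(position, orientation): joint-space move of the TCP to a pose.
- arm.move_l(position, v=0.15, frame=None, threshold=None): straight line of the TCP; frame=None keeps the orientation; v is the mean speed in m/s. With threshold (N) it stops when the force on the tool has changed by that much, and returns True; else False.
- arm.goto_joints(angles): joint-space move.
- arm.command_gripper(opening): opening from 0.0 (shut) to 1.0 (fully open); the grip force is fixed at half the most; returns when the fingers have stopped.
- arm.sleep(seconds).
- arm.inverse_kinematics(position, orientation): joint angles nearest the present ones, or None.
- arm.camera(name): name is "side" or "top" or "wrist"; returns the picture (384x512x3 uint8, red, green, blue); there is no depth.
- arm.get_calibration(name): a dict with "fx", "fy", "cx", "cy" (pixels), "world_from_camera" (4x4, takes a point from camera to world coordinates). Camera axes: x right, y down, z forward; pixel columns grow to the right and rows downward; lengths in m; the calibration is good to about 2 mm. A picture is of the moment at which its call begins: read the wrist's pose just before it. get_calibration takes no time and is no camera call; for the wrist camera it gives the pose at the moment of the call.
A pose or a line that the arm cannot do raises arm.IKError and nothing moves.
- arm.finish_job(): hands the job in; it is judged then, once.
Readings, each from a call of its own:
- arm.get_time(): time.
- arm.get_joint_pos(): joint angles.
- arm.get_qvel(): joint speeds.
- arm.get_effort(): joint torques, N m.
- arm.get_eef_pos(): TCP position.
- arm.get_tool_rot(): TCP orientation.
- arm.get_contact_force(): force on the tool from outside, world axes, zero at the start.
- arm.get_ft_torque(): the same for the moment, N m.
- arm.get_gripper_width(): opening from 0.0 (shut) to 1.0 (fully open).
- arm.get_grip_force(): force on a finger pad.
Only numpy, scipy, OpenCV 4.12 (cv2) and the standard library are available. Lean on these libraries where they do the work, as an engineer would, in place of code of your own. Each camera call takes 0.05 s, during which the arm holds its last target. There are 200 camera calls.

## Working session

There is one attempt and no reset: what is moved stays moved. The work goes in short steps, each a Python script; the robot and the scene stay as the last script left them, time stands still between calls to the robot, and variables do not carry over. Pictures are saved under pics/ and viewed, at most 10 in all, crops included, and the job is handed in when it is done.

```bash
mkdir -p pics; ls
python3 - <<'E'
from rig import arm
import cv2,numpy as np
for n in("top","side","wrist"):
    im=arm.camera(n); cv2.imwrite(f"pics/{n}0.png",im[...,::-1]); c=arm.get_calibration(n); print(n,c["fx"],c["fy"],c["cx"],c["cy"]);print(np.round(c["world_from_camera"],3))
a=[cv2.imread(f"pics/{n}0.png") for n in("top","side")]
print(arm.get_time(),arm.hold_point_z,arm.get_tool_rot())
E
```

```text
pics
top 477.33140021902517 477.33140021902517 259.3271497514108 191.62034059800177
[[-0.006 -0.99   0.142  0.426]
 [-1.     0.009  0.022  0.064]
 [-0.023 -0.142 -0.99   1.339]
 [ 0.     0.     0.     1.   ]]
side 434.0999316909003 434.0999316909003 252.7251770113523 191.4129700345913
[[ 0.944 -0.163  0.288  0.199]
 [-0.331 -0.508  0.795 -1.008]
 [ 0.016 -0.846 -0.533  0.785]
 [ 0.     0.     0.     1.   ]]
wrist 298.3935960711668 298.3935960711668 257.45765323130456 191.89982376538575
[[ 0.223  0.942  0.251  0.075]
 [ 0.975 -0.215 -0.059  0.623]
 [-0.001  0.258 -0.966  0.374]
 [ 0.     0.     0.     1.   ]]
0.15 0.0187 [ 1.11679357e-01  9.93744116e-01 -5.89337071e-04 -8.06140589e-05]
```

View pics/top0.png

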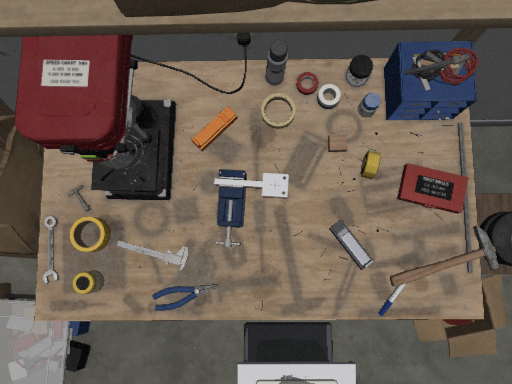

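View pics/side0.png

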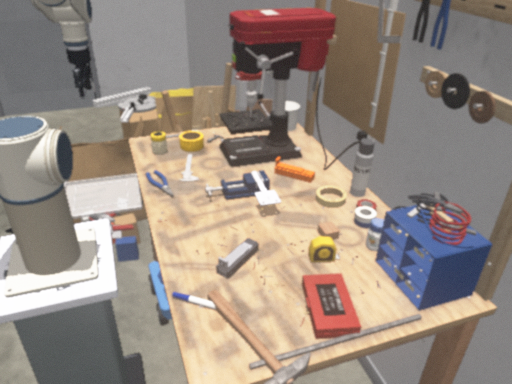

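The jack (grey) is at about (352,245) in the top view and the vice at (231,200), with its handle at (228,240) towards the robot. The head is at (275,186). Next I'll take closer wrist views of both.

Run:
```python
from rig import arm
import cv2,numpy as np,pickle
q=[0,1,0,0]
arm.reach([0.42,0.12,0.26],q)
def snap(n):
    arm.sleep(.3); c=arm.get_calibration("wrist"); im=arm.camera("wrist")
    cv2.imwrite(f"pics/{n}.png",cv2.resize(im[...,::-1],None,fx=1.5,fy=1.5,interpolation=cv2.INTER_CUBIC)); cv2.imwrite(f"pics/{n}_raw.png",im[...,::-1]); pickle.dump(c,open(f"pics/{n}.pkl","wb"))
arm.reach([0.56,0.10,0.22],q); snap("w_head")
arm.reach([0.48,-0.15,0.2],q); snap("w_jack")
print(arm.get_time())
```

```text
4.55
```

View pics/w_head.png

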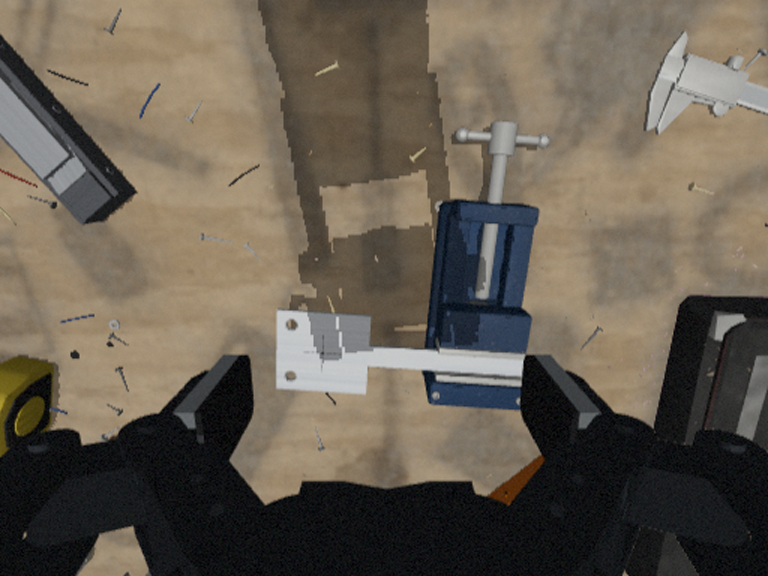

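View pics/w_jack.png

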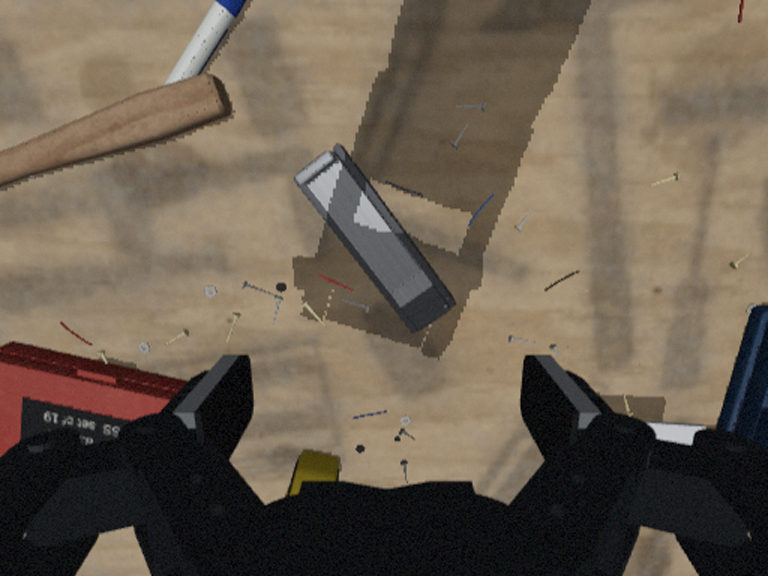

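The wrist views give the corners I need. In w_head, the head corners are at (277,310), (371,317), (367,394) and (277,388), with the punch mark at (323,352). In w_jack, the inner-end cheek corners are (455,303) and (416,331), and the thumb plate is at the upper-left end near (322,165).

```bash
cat > h.py <<'E'
from rig import arm
import numpy as np,pickle
from scipy.spatial.transform import Rotation as R
def cast(c,p,z,s=1.5):
    p=(np.array(p,float)+.5)/s-.5; T=c["world_from_camera"]
    d=T[:3,:3]@[(p[0]-c["cx"])/c["fx"],(p[1]-c["cy"])/c["fy"],1]; o=T[:3,3]
    return (o+d*(z-o[2])/d[2])[:2]
def down(yaw): return (R.from_euler("z",yaw)*R.from_quat([0,1,0,0])).as_quat()
def u(a): return np.array([np.cos(a),np.sin(a)])
E
python3 - <<'E'
from h import *
c=pickle.load(open("pics/w_head.pkl","rb")); f=lambda p,z:cast(c,p,z)
z=.044
a,b,d,e=[f(p,z) for p in((277,310),(371,317),(367,394),(277,388))]
ang=lambda v:np.degrees(np.arctan2(v[1],v[0]))
print("head",a,b,d,e,"c",(a+b+d+e)/4,"punch",f((323,352),z),"sizes",[np.linalg.norm(x) for x in(b-a,d-b,e-d,e-a)])
print("yaw",ang(b-a)-90,ang(d-e)-90,ang(d-b),ang(e-a))
print("screw yaw",ang(f((484,297),.035)-f((504,138),.035)))
c=pickle.load(open("pics/w_jack.pkl","rb"))
i1,i2,o1=[f(p,.026) for p in((455,303),(416,331),(340,146))]
t1,t2=[f(p,.054) for p in((332,152),(297,178))]
print("jack",i1,i2,o1,np.linalg.norm(i1-i2),np.linalg.norm(o1-i1),"yaw",ang(i1-o1),ang(i1-i2)-90,ang(i2-i1)-90)
print("nose",(i1+i2)/2,"plate top",(t1+t2)/2,np.linalg.norm(t1-t2), np.linalg.norm((t1+t2-i1-i2)/2), ang((i1+i2-t1-t2)/2))
E
```

```text
head [0.59656878 0.01797843] [0.60208759 0.08832975] [0.66609548 0.08460625] [0.66088628 0.01391563] c [0.63140954 0.05120752] punch [0.63042408 0.05119068] sizes [np.float64(0.07056745464720945), np.float64(0.06411610419831314), np.float64(0.07088228808567429), np.float64(0.06444568489626072)]
yaw -4.485461304585598 -4.214520653741786 -3.329292803272495 -3.614449811366053
screw yaw -3.686663789838941
jack [ 0.51095682 -0.09897748] [ 0.53297176 -0.12741823] [ 0.40027112 -0.18113768] 0.03596573703568903 0.13784637923994328 yaw 36.585899380779644 37.74213003728859 -142.25786996271142
nose [ 0.52196429 -0.11319785] plate top [ 0.41292916 -0.19460487] 0.02732533922699248 0.1360726315315326 36.745484663264506
```

Run:
```python
import cv2
a=cv2.imread("pics/w_jack_raw.png")[85:230,180:320]; b=cv2.imread("pics/w_head_raw.png")[195:275,175:295]
a=cv2.resize(a,None,fx=4,fy=4,interpolation=cv2.INTER_CUBIC)
cv2.imwrite("pics/zj.png",a)
```

```text
(no output)
```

View pics/zj.png

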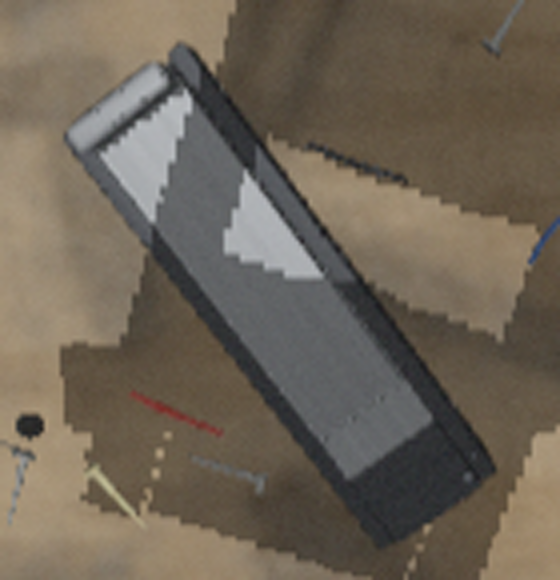

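Run:
```python
from h import *
jy=np.radians(36.7); vy=np.radians(-3.8); spot=np.array([.6305,.0512])
base=np.array([.522,-.1145])-.095*u(jy)
arm.reach([*base,.10],down(jy))
print("hit",arm.move_l([*base,.004],v=.08,threshold=8),arm.get_eef_pos(),arm.get_contact_force())
arm.command_gripper(0.0); print("w",arm.get_gripper_width(),arm.get_grip_force(),arm.get_contact_force())
pre=spot-.172*u(vy)
print(arm.move_l([*pre,.004],v=.08,frame=down(vy)),arm.get_contact_force(),arm.get_eef_pos(),arm.get_time())
import cv2
arm.sleep(.2);c=arm.get_calibration("wrist"); im=arm.camera("wrist"); pickle.dump(c,open("pics/w_pre.pkl","wb"))
cv2.imwrite("pics/w_pre.png",cv2.resize(im[...,::-1],None,fx=1.5,fy=1.5,interpolation=cv2.INTER_CUBIC))
```

```text
Traceback (most recent call last):
rig.IKError: the arm cannot take that pose within its joint ranges
```

Run:
```python
from h import *
print(arm.get_joint_pos())
jy=np.radians(36.7); vy=np.radians(-3.8); spot=np.array([.6305,.0512])
base=np.array([.522,-.1145])-.095*u(jy)
for k in(0,np.pi):
  for n,p,y in(("b",base,jy),("pre",spot-.172*u(vy),vy),("fin",spot-.062*u(vy),vy),("push",spot-.17*u(vy),vy)):
    for z in(.004,.03,.06,.1):
      for t in(0,.3): 
        q=arm.inverse_kinematics([*p,z],(R.from_quat(down(y+k))*R.from_euler("y",t*(1 if k else -1))).as_quat()); print(k,n,z,t,None if q is None else np.round(q,2))
```

```text
[-3.25198400e-01  2.87750191e-01  1.92192040e+00  2.51503890e-05
  9.31887990e-01 -1.89721498e+00]
0 b 0.004 0 None
0 b 0.004 0.3 None
0 b 0.03 0 None
0 b 0.03 0.3 None
0 b 0.06 0 None
0 b 0.06 0.3 None
0 b 0.1 0 None
0 b 0.1 0.3 None
0 pre 0.004 0 [ 0.11  0.61  2.08 -0.    0.45 -1.39]
0 pre 0.004 0.3 None
0 pre 0.03 0 [ 0.11  0.55  2.08 -0.    0.51 -1.39]
0 pre 0.03 0.3 None
0 pre 0.06 0 [ 0.11  0.49  2.08 -0.    0.58 -1.39]
0 pre 0.06 0.3 [ 0.15  0.45  2.26 -0.43  0.15 -0.94]
0 pre 0.1 0 [ 0.11  0.41  2.07 -0.    0.67 -1.39]
0 pre 0.1 0.3 [ 0.15  0.35  2.25 -0.25  0.26 -1.12]
0 fin 0.004 0 [ 0.08  0.69  1.85 -0.    0.61 -1.43]
0 fin 0.004 0.3 [ 0.1   0.65  2.04 -0.3   0.17 -1.11]
0 fin 0.03 0 [ 0.08  0.64  1.84 -0.    0.65 -1.43]
0 fin 0.03 0.3 [ 0.1   0.59  2.04 -0.23  0.22 -1.18]
0 fin 0.06 0 [ 0.08  0.59  1.84 -0.    0.71 -1.43]
0 fin 0.06 0.3 [ 0.1   0.53  2.04 -0.18  0.28 -1.24]
0 fin 0.1 0 [ 0.08  0.53  1.83 -0.    0.78 -1.43]
0 fin 0.1 0.3 [ 0.1   0.46  2.03 -0.14  0.37 -1.28]
0 push 0.004 0 [ 0.11  0.61  2.08 -0.    0.45 -1.4 ]
0 push 0.004 0.3 None
0 push 0.03 0 [ 0.11  0.
[... 1594 characters left out ...]
0.71  1.71]
3.141592653589793 fin 0.06 0.3 [ 0.1   0.53  2.04 -0.18  0.28  1.91]
3.141592653589793 fin 0.1 0 [ 0.08  0.53  1.83 -0.    0.78  1.71]
3.141592653589793 fin 0.1 0.3 [ 0.1   0.46  2.03 -0.14  0.37  1.86]
3.141592653589793 push 0.004 0 [ 0.11  0.61  2.08 -0.    0.45  1.75]
3.141592653589793 push 0.004 0.3 None
3.141592653589793 push 0.03 0 [ 0.11  0.55  2.08 -0.    0.51  1.75]
3.141592653589793 push 0.03 0.3 None
3.141592653589793 push 0.06 0 [ 0.11  0.49  2.07 -0.    0.58  1.75]
3.141592653589793 push 0.06 0.3 [ 0.15  0.45  2.26 -0.42  0.16  2.2 ]
3.141592653589793 push 0.1 0 [ 0.11  0.41  2.06 -0.    0.67  1.75]
3.141592653589793 push 0.1 0.3 [ 0.15  0.35  2.25 -0.25  0.26  2.02]
```

Run:
```python
from h import *
jy=np.radians(36.7); vy=np.radians(-3.8); spot=np.array([.6305,.0512])
base=np.array([.522,-.1145])-.095*u(jy)
arm.reach([*base,.10],down(jy+np.pi))
print("hit",arm.move_l([*base,.004],v=.08,threshold=8),arm.get_eef_pos(),arm.get_contact_force())
arm.command_gripper(0.0); print("w",arm.get_gripper_width(),arm.get_grip_force(),arm.get_contact_force())
pre=spot-.172*u(vy)
print(arm.move_l([*pre,.004],v=.08,frame=down(vy+np.pi)),arm.get_contact_force(),arm.get_eef_pos(),arm.get_time())
import cv2
arm.sleep(.2)
for n in("wrist","top"):
  c=arm.get_calibration(n); im=arm.camera(n)[...,::-1]; pickle.dump(c,open(f"pics/{n}_pre.pkl","wb"))
  cv2.imwrite(f"pics/{n}_pre.png",cv2.resize(im,None,fx=1.5,fy=1.5,interpolation=cv2.INTER_CUBIC))
```

```text
hit False [ 0.44616853 -0.17141728  0.00440561] [ 0.50616712  0.09239598 -0.42855394]
w 0.45489678152938484 59.5813125371933 [-1.7136787   0.04855626  5.24564033]
False [-0.44450722 -6.52604555  5.89165419] [0.45910043 0.06200724 0.00444138] 11.5583
```

View pics/wrist_pre.png

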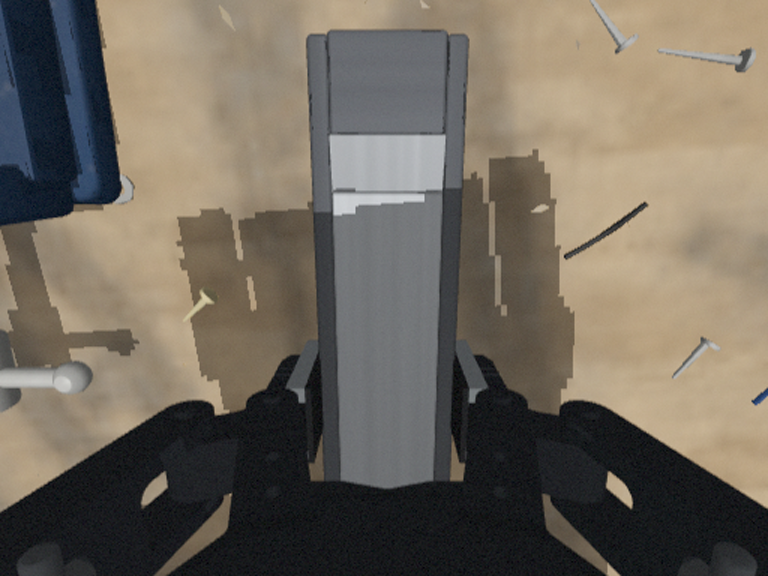

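The jack is square in the grip, with its inner-end corners at (307,35) and (468,35). I'll compute the nose from those and slide it in.

Run:
```python
from h import *
import cv2
vy=np.radians(-3.8); spot=np.array([.6305,.0512])
c=pickle.load(open("pics/wrist_pre.pkl","rb"))
a,b=cast(c,(307,35),.026),cast(c,(468,35),.026); n=(a+b)/2; d=a-b
tcp=arm.get_eef_pos()[:2]
print("nose",n,np.linalg.norm(d),"yaw",np.degrees(np.arctan2(d[1],d[0]))-90,"nose-tcp",R.from_euler("z",-vy).apply([*(n-tcp),0]))
rel=R.from_euler("z",-vy).apply([*(spot-n),0]); print("spot from nose",rel)
go=rel[0]+.033
lat=np.array([-np.sin(vy),np.cos(vy)])*rel[1]
if abs(go-.11)<.012 and abs(rel[1])<.006:
    arm.move_l([*(tcp+lat+.02*u(vy)),.004],v=.06)
    print(arm.move_l([*(tcp+lat+go*u(vy)),.004],v=.05,threshold=12),arm.get_contact_force(),arm.get_eef_pos(),arm.get_time())
    for n in("top","side"):
        im=arm.camera(n)[...,::-1]; cv2.imwrite(f"pics/{n}_in.png",im)
```

```text
nose [0.55513433 0.05496775] 0.03926869028203345 yaw -3.8196045552656415 nose-tcp [ 0.09627273 -0.00066832  0.        ]
spot from nose [0.07544968 0.00123531 0.        ]
True [-1.58409051  0.46262682  7.26263937] [0.47565612 0.06160175 0.00420222] 12.7
```

Run:
```python
from h import *
vy=np.radians(-3.8)
print(arm.get_eef_pos(),arm.get_contact_force(),R.from_quat(arm.get_tool_rot()).as_euler("xyz",degrees=True))
lat=np.array([-np.sin(vy),np.cos(vy)])*.00124
end=np.array([.4591,.0620])+lat+.1085*u(vy)
p0=np.array(arm.get_eef_pos()[:2]); L=np.linalg.norm(end-p0)
for s in np.append(np.arange(.015,L-.008,.015),L)/L:
    h=arm.move_l([*(p0+s*(end-p0)),.004],v=.04,threshold=25); f=arm.get_contact_force()
    print(h,np.round(arm.get_eef_pos(),4),np.round(f,1),np.round(arm.get_ft_torque(),2))
    if h: break
print(arm.get_time())
```

```text
[0.47571048 0.06160004 0.0042228 ] [-0.39621561  0.98151933  7.29312813] [179.92158248   0.58771653  -3.81339776]
True [0.4761 0.0614 0.0043] [-1.3 -0.4  8.4] [-0.02 -0.23  0.08]
13.0583
```

Run:
```python
from rig import arm
import cv2,numpy as np
w=cv2.resize(arm.camera("wrist")[...,::-1],(400,300)); s=arm.camera("side")[130:280,180:380,::-1]
cv2.imwrite("pics/blk.png",np.vstack([np.hstack([w,cv2.resize(s,(400,300),interpolation=cv2.INTER_CUBIC)])]))
```

```text
(no output)
```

View pics/blk.png

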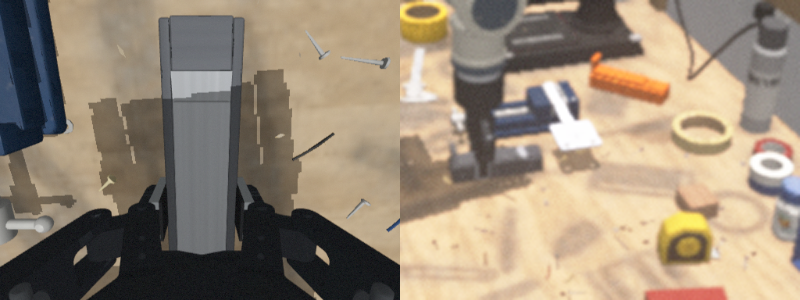

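Run:
```python
from h import *
vy=np.radians(-3.8); c=pickle.load(open("pics/wrist_pre.pkl","rb"))
t=np.array([.4591,.0620])
for p,z in(((72,378),.035),((72,378),.045),((0,378),.035),((230,380),.03),((600,480),.06)): print(p,R.from_euler("z",-vy).apply([*(cast(c,p,z)-t),0])[:2])
p=np.array(arm.get_eef_pos()[:2])
for k in(1,2):
    arm.move_l([*(p+.002*k*u(vy)),.004],v=.02); arm.sleep(.1)
    print(np.round(arm.get_eef_pos(),4),np.round(arm.get_contact_force(),1),np.round(arm.get_ft_torque(),2),np.round(arm.get_effort(),1),arm.get_gripper_width())
```

```text
(72, 378) [0.00933793 0.08592478]
(72, 378) [0.01426584 0.07825183]
(0, 378) [0.0093539  0.10566658]
(230, 380) [0.00620991 0.04455236]
(600, 480) [-0.00387333 -0.04903547]
[0.4767 0.0612 0.0043] [-6.2  0.7  8.5] [0.18 0.34 0.06] [ -0.8 -47.4 -13.8  -0.1  -1.    0.1] 0.4579902964209517
[0.4772 0.0611 0.0042] [-9.   1.9 12.1] [0.28 0.98 0.08] [ -1.3 -47.  -15.8  -0.3  -2.    0.1] 0.45744024661342314
```

The tool is pressing down with 12 N because the fingers swing forward as they close and bear on the bench. I'll regrip a little higher.

Run:
```python
from h import *
vy=np.radians(-3.8); pr=lambda *a:print(*a,np.round(arm.get_eef_pos(),4),np.round(arm.get_contact_force(),1),np.round(arm.get_ft_torque(),2),arm.get_time())
arm.command_gripper(.62); arm.sleep(.1); pr("open")
p=np.array(arm.get_eef_pos()[:2]); arm.move_l([*p,.012],v=.05); pr("up")
arm.command_gripper(0); pr("grip")
for k in(1,2):
    h=arm.move_l([*(p+.005*k*u(vy)),.012],v=.03,threshold=20); pr(h)
```

```text
open [0.4805 0.0611 0.004 ] [0.2 0.3 0.7] [ 0.01 -0.03 -0.02] 14.2833
up [0.481  0.0611 0.0125] [-0.5 -0.2 -0.4] [ 0.04  0.02 -0.03] 14.5917
grip [0.4806 0.0612 0.0125] [-1.4  0.4  7.4] [ 0.11  0.25 -0.2 ] 14.8583
True [0.4807 0.0612 0.0125] [-2.   0.6  8.5] [ 0.18  0.19 -0.11] 15.0667
True [0.4807 0.0612 0.0125] [-2.5  0.3  9.3] [ 0.19  0.12 -0.05] 15.3083
```

Run:
```python
from h import *
vy=np.radians(-3.8); pr=lambda *a:print(*a,np.round(arm.get_eef_pos(),4),np.round(arm.get_contact_force(),1),np.round(arm.get_ft_torque(),2),arm.get_time())
p=np.array(arm.get_eef_pos()); z=.012
for i in range(5):
    if arm.get_contact_force()[2]<1.5: break
    z+=.0006; arm.move_l([p[0],p[1],z],v=.02); arm.sleep(.05); pr(z)
for k in(1,2,3):
    arm.move_l([*(p[:2]+.005*k*u(vy)),z],v=.03); pr(k)
    if abs(arm.get_contact_force()[0])>15: break
```

```text
0.0126 [0.4807 0.0612 0.0126] [-1.  -1.   1.8] [-0.   -0.17  0.  ] 15.6083
0.0132 [0.4808 0.0611 0.0131] [ 0.7  0.8 -2.4] [-0.   -0.39 -0.04] 15.9083
1 [0.4855 0.0608 0.0131] [-3.  -0.  -2.3] [-0.03  0.09 -0.04] 16.225
2 [0.4914 0.0605 0.0132] [-0.8 -0.4 -2.3] [-0.06 -0.1  -0.03] 16.5417
3 [0.4965 0.0602 0.0133] [ 0.2 -0.5 -4.2] [-0.03 -0.11 -0.03] 16.8583
```

Run:
```python
from h import *
import cv2
p=arm.get_eef_pos(); arm.move_l([p[0],p[1],.0128],v=.02); print(arm.get_contact_force(),arm.get_eef_pos())
c=arm.get_calibration("wrist"); im=arm.camera("wrist")[...,::-1]; pickle.dump(c,open("pics/w_m.pkl","wb"))
cv2.imwrite("pics/w_m.png",cv2.resize(im,None,fx=1.5,fy=1.5,interpolation=cv2.INTER_CUBIC))
```

```text
[-2.10112961 -0.61990604 -1.77740396] [0.49652366 0.06016692 0.01283374]
```

View pics/w_m.png

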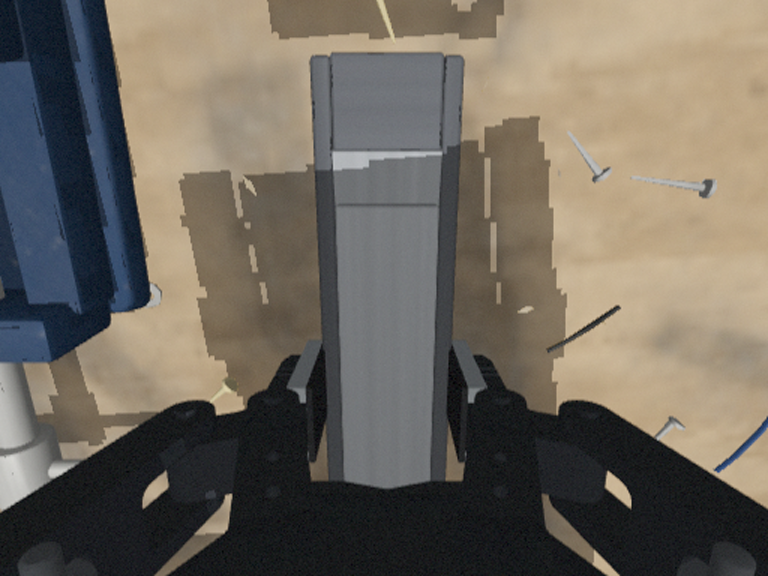

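The nose corners are now at (311,57) and (464,57), with clear bench ahead. I'll slide it the rest of the way in.

Run:
```python
from h import *
import cv2
vy=np.radians(-3.8); spot=np.array([.6305,.0512]); pr=lambda *a:print(*a,np.round(arm.get_eef_pos(),4),np.round(arm.get_contact_force(),1),round(arm.get_time(),1))
c=pickle.load(open("pics/w_m.pkl","rb")); t=np.array(arm.get_eef_pos()[:2])
a,b=cast(c,(311,57),.026),cast(c,(464,57),.026); n=(a+b)/2; d=a-b
print(n,np.linalg.norm(d),"yaw",np.degrees(np.arctan2(*d[::-1]))-90,"row0",cast(c,(388,0),.044))
r=lambda v:R.from_euler("z",-vy).apply([*v,0])[:2]
print("nose-tcp",r(n-t),"spot-nose",r(spot-n))
rel=r(spot-n); end=t+(rel[0]+.033)*u(vy)+rel[1]*np.array([-np.sin(vy),np.cos(vy)])
L=np.linalg.norm(end-t); print("L",L)
assert L<.09
N=5
for k in range(1,N+1):
    arm.move_l([*(t+(end-t)*k/N),.0126],v=.04); pr(k)
    f=arm.get_contact_force()
    if np.hypot(f[0],f[1])>14: print("stop"); break
```

```text
[0.58927628 0.05310034] 0.039321579322508245 yaw -3.940579546768504 row0 [0.59696327 0.05257827]
nose-tcp [ 0.09301685 -0.00089938] spot-nose [0.04125903 0.0008359 ]
L 0.07426373414140523
1 [0.5121 0.0593 0.0127] [ 0.5 -0.5 -1.9] 17.7
2 [0.5262 0.0585 0.0126] [-1.5 -0.2  0.4] 18.2
3 [0.5412 0.0577 0.0126] [-2.2 -0.4  0.8] 18.7
4 [0.556  0.0569 0.0126] [-2.2  0.1  1.6] 19.3
5 [0.5708 0.0561 0.0126] [-2.7  0.7  2.3] 19.8
```

Run:
```python
from h import *
vy=np.radians(-3.8); spot=np.array([.6305,.0512]); q=down(vy+np.pi)
pr=lambda *a:print(*a,np.round(arm.get_eef_pos(),4),np.round(arm.get_contact_force(),1),round(arm.get_time(),1))
t=arm.get_eef_pos(); arm.command_gripper(.65); pr("rel")
arm.move_l([t[0],t[1],.09],v=.12); pr("up")
arm.command_gripper(0)
# lateral: jack midline through spot (nose centred on spot)
s=spot-.150*u(vy)
arm.move_l([*s,.09],v=.15); arm.move_l([*s,.042],v=.1); arm.sleep(.1); pr("ready")
f0=np.array(arm.get_contact_force())
F=lambda:-(np.array(arm.get_contact_force())-f0)[:2]@u(vy)
h=arm.move_l([*(s+.040*u(vy)),.042],v=.03,threshold=2.5); arm.sleep(.1); pr(h,F())
x=(np.array(arm.get_eef_pos()[:2])-s)@u(vy); print("contact x from spot",x-.150)
np.save("f0.npy",f0)
```

```text
rel [0.5711 0.0561 0.0126] [-1.2 -0.9 -0.4] 20.1
up [0.5704 0.056  0.0897] [ 0.3 -0.6 -0.1] 20.9
ready [0.4814 0.0612 0.0425] [-0.4  0.5 -0.2] 22.9
False 1.452987488492948 [0.5207 0.0585 0.042 ] [-1.9 -0.1  1.3] 24.5
contact x from spot -0.11008396914669769
```

Run:
```python
from h import *
vy=np.radians(-3.8); spot=np.array([.6305,.0512]); f0=np.load("f0.npy"); U=u(vy)
F=lambda:-np.mean([(np.array(arm.get_contact_force())-f0)[:2]@U for _ in range(3)])
s=spot-.110*U; d=0; z=.042; log=[]
while d<.065 and arm.get_time()<46:
    f=F()
    if f>=9.2: break
    st=.003 if f<2.8 else .0012 if f<5 else .0005
    d+=st; arm.move_l([*(s+d*U),z+d/4],v=.03); arm.sleep(.06)
    x=(np.array(arm.get_eef_pos()[:2])-s)@U
    log.append((round(d*1e3,1),round(x*1e3,1),round(F(),1),round(arm.get_contact_force()[2],1),round(arm.get_time(),1)))
print(*log,sep="\n")
```

```text
(3.0, np.float64(3.5), np.float64(-0.9), np.float64(-0.6), 24.8)
(6.0, np.float64(6.4), np.float64(0.1), np.float64(0.7), 25.1)
(9.0, np.float64(9.3), np.float64(-1.4), np.float64(-0.5), 25.4)
(12.0, np.float64(12.3), np.float64(-0.6), np.float64(0.1), 25.8)
(15.0, np.float64(15.4), np.float64(-0.3), np.float64(0.4), 26.1)
(18.0, np.float64(18.3), np.float64(-0.9), np.float64(0.4), 26.4)
(21.0, np.float64(21.3), np.float64(-1.5), np.float64(0.3), 26.7)
(24.0, np.float64(24.4), np.float64(-0.4), np.float64(-0.4), 27.0)
(27.0, np.float64(27.3), np.float64(-0.7), np.float64(-0.2), 27.3)
(30.0, np.float64(30.3), np.float64(-0.3), np.float64(-0.5), 27.6)
(33.0, np.float64(33.3), np.float64(-0.5), np.float64(-0.4), 27.9)
(36.0, np.float64(35.9), np.float64(1.0), np.float64(-0.0), 28.2)
(39.0, np.float64(38.5), np.float64(2.7), np.float64(-0.6), 28.5)
(42.0, np.float64(41.1), np.float64(3.8), np.float64(-0.4), 28.8)
(43.2, np.float64(41.7), np.float64(6.7), np.float64(0.3), 29.1)
(43.7, np.float64(41.8), np.float64(7.0), np.float64(0.2), 29.4)
(44.2, np.float64(42.1), np.float64(7.5), np.float64(-0.2), 29.8)
(44.7, np.float64(42.5), np.float64(7.0), np.float64(-0.3), 30.1)
(45.2, np.float64(42.8), np.float64(8.1), np.float64(0.0), 30.4)
(45.7, np.float64(43.2), np.float64(8.2), np.float64(0.3), 30.7)
(46.2, np.float64(43.5), np.float64(8.1), np.float64(0.1), 31.0)
(46.7, np.float64(43.9), np.float64(7.8), np.float64(1.8), 31.3)
(47.2, np.float64(44.3), np.float64(9.1), np.float64(0.6), 31.6)
(47.7, np.float64(44.6), np.float64(9.6), np.float64(-0.1), 31.9)
```

Run:
```python
from h import *
import cv2
im={}
for n in("wrist","side","top"):
    c=arm.get_calibration(n); im[n]=arm.camera(n)[...,::-1]; pickle.dump(c,open(f"pics/{n}_p.pkl","wb")); cv2.imwrite(f"pics/{n}_p.png",im[n])
w=cv2.resize(im["wrist"],(800,600))[:330]
s=cv2.resize(im["side"][160:228,200:300],(397,270),interpolation=cv2.INTER_CUBIC)
t=cv2.resize(im["top"][165:233,215:315],(397,270),interpolation=cv2.INTER_CUBIC)
cv2.imwrite("pics/comp.png",np.vstack([w,np.hstack([s,np.zeros((270,6,3),np.uint8),t])]))
```

```text
(no output)
```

View pics/comp.png

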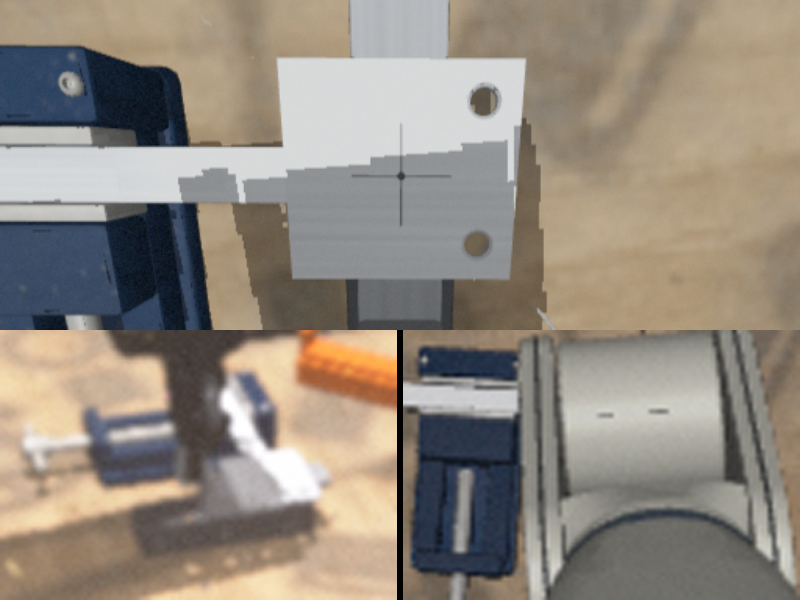

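The wedge top passes under the head and out beyond it, centred on the punch mark at (401,176). The channel end doesn't show beyond the head, so the jack hasn't slid far. The push is about 9.6 N with no vertical rub, which puts the pad force at about 7–8 N. I'll back off and check.

Run:
```python
from h import *
import cv2
vy=np.radians(-3.8); U=u(vy); spot=np.array([.6305,.0512]); r=lambda v:np.round(1e3*R.from_euler("z",-vy).apply([*v,0])[:2],1)
c=pickle.load(open("pics/wrist_p.pkl","rb")); k=800/512
print("punch",r(cast(c,(401,176),.0485,k)-spot),"wedge mid far",r(cast(c,(400,30),.0445,k)-spot),"near cheeks",r(cast(c,(347,300),.026,k)-spot),r(cast(c,(453,300),.026,k)-spot))
print("head edge far/near",r(cast(c,(400,58),.0485,k)-spot),r(cast(c,(400,278),.0485,k)-spot),"los far edge at .026",r(cast(c,(400,58),.026,k)-spot))
print("F",arm.get_contact_force())
p=np.array(arm.get_eef_pos()); arm.move_l([*(p[:2]-.06*U),p[2]],v=.06); print(arm.get_contact_force())
arm.move_l([*(p[:2]-.07*U),.2],v=.15)
arm.sleep(.2); c=arm.get_calibration("wrist"); im=arm.camera("wrist")[...,::-1]; pickle.dump(c,open("pics/w_f.pkl","wb"))
cv2.imwrite("pics/w_f.png",cv2.resize(im,(768,576),interpolation=cv2.INTER_CUBIC)); print(arm.get_time())
```

```text
punch [-0.8 -0.2] wedge mid far [39.  -0.1] near cheeks [-46.7  20.2] [-46.8 -19.6]
head edge far/near [31.1 -0.1] [-32.4   0.2] los far edge at .026 [35.2 -0.1]
F [-10.93929185   1.61290318   0.2825781 ]
[ 1.10226492 -0.92930011 -0.26943274]
34.65
```

View pics/w_f.png

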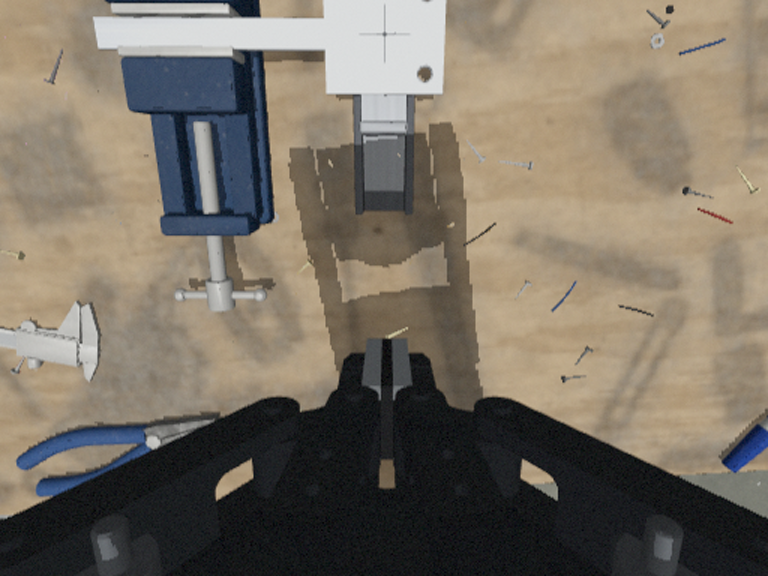

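Run:
```python
from h import *
vy=np.radians(-3.8); spot=np.array([.6305,.0512]); r=lambda v:np.round(1e3*R.from_euler("z",-vy).apply([*v,0])[:2],1)
c=pickle.load(open("pics/w_f.pkl","rb"))
o=[r(cast(c,p,.026)-spot) for p in((356,212),(413,212))]; print(o,"nose x",np.mean(o,0)+[142,0])
if abs(np.mean(o,0)[0]+109)<7: arm.finish_job(); print("done",arm.get_time())
```

```text
[array([-106.4,   19.9]), array([-106.6,  -19.8])] nose x [35.5   0.05]
the job is handed in; nothing more can be done
the job is handed in; nothing more can be done
```

I slid the jack in square from the handle side and handed the job in at about 35 s. Its nose is about 35 mm past the head spot, centred under the punch mark, and the pad presses up with roughly 8 N, estimated from the push force rather than measured directly.

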